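# Load the marking press from the stack and stamp

## Robot

A 6-joint arm with a two-finger parallel gripper is mounted at the origin on the work surface. World frame = base frame: x ahead of the robot, y to its left, z up, the work surface at z = 0. Lengths are in m, angles in rad, forces in N, time in s.
With the tool pointing down it reaches from about 0.275 to 0.775 m from the base axis. Payload 14.6 kg.
Tool frame: the origin (TCP) lies on the centre line of the jaws, within the pads' length; the fingertips stand 8 mm ahead of it and the grasp point (between the pads) lies 11 mm behind it; z points along the fingers, x is the direction in which the jaws open and shut, and the axes are right-handed (so a half turn about z gives the same grasp; the last joint's range is limited). The gripper opens to 85 mm and grips with 20 to 120 N. Pads are 22 mm wide; open, the fingers measure 114 mm over their backs; the gripper's body (76 mm by 85 mm) begins 54 mm behind the grasp point. The pads swing forward as they close: fully open they stand 13 mm farther back than shut.
Start: joints at [1.03, 0.263, -0.048, 1.259, 0, 1.415], TCP at [0.198, 0.486, 0.239] pointing down, gripper open.
Joint ranges: [-2.65, 2.65], [-0.89, 1.7], [-1.18, 1.37], [-2.13, 2.11], [-1.35, 1.29], [-3.14, 3.14]. Speed limits (rad/s): [1.89, 1.89, 2.57, 2.79, 3.14, 3.14].

## Interface

Orientations are given as [roll, pitch, yaw] about the fixed x, y, z axes, in that order (R = Rz(yaw) Ry(pitch) Rx(roll)).
In Python, from workcell import status, snapshot, job gives the robot as it stands.
- The arm moves only by the shell command python3 -m handwheel 'ROWS'. ROWS is text: rows parted by semicolons, each of 7 numbers parted by spaces: the shift along the tool's x, y, z in m, then the turn, a rotation vector about the tool's x, y, z in degrees, then the closure in counts, from 0 (fully open) to 255 (shut). In form: dx dy dz wx wy wz gripper; .... A call has 1 to 10 rows; each row is the pose to reach, as a shift and turn from the pose commanded when the call began, along the tool's axes at that moment; what a row does not reach only later rows make up. A row lasts 1/10 s, in which the tool goes at most 50 mm and 8.59 degrees, less where a joint would pass 70% of its speed; a pose out of reach is approached as far as the arm can. A call with a gripper value outside its range is refused whole. The fingers move at their own pace and stop on an object; the grip force is fixed at half the most. Time passes only in rows, so rows that repeat a pose let the fingers close. It gives the time, the measured TCP pose, the force and the opening at its end, in the units of the state.
- status.get_obs(): the state, without advancing time (a new reading comes with each control period).
- snapshot(name): name is "side" or "top" or "wrist"; returns a dict with "color" (400x640x3 uint8, red, green, blue), "range_z" (400x640 float32, m along the optical axis (not along the pixel's ray), 0 where there is no reading), "mtx" (3x3 intrinsics, pixels), "rvec" (rotation vector, rad) and "tvec" (3), from world to camera coordinates, as OpenCV has them; the wrist camera has in their place "T_tool_cam" (4x4, takes a point from camera to tool coordinates, whose origin is the TCP and whose axes are the tool frame's). Camera axes: x right, y down, z forward; pixel columns grow to the right and rows downward; lengths in m; the calibration is good to about 2 mm. A picture is of the moment at which its call begins: read the wrist's pose just before it.
- job.finish_job(): hands the job in, once; it reports no verdict.
The state is a dict: "clock": time; "q": joint angles; "qd": joint speeds; "effort": joint torques, N m; "eef_pos": TCP position; "orientation": TCP orientation; "force": force on the tool from outside, world axes, zero at the start; "moment": the same for the moment, N m; "gripper_width": finger opening in m.
Only numpy, scipy, OpenCV 4.12 (cv2) and the standard library are available. Lean on these libraries where they do the work, as an engineer would, in place of code of your own. Each camera call takes 0.05 s, during which the arm holds its last target.

## Task

Slide the top blue plate sideways off its stack, without lifting it, onto the bed of the marking press and push it fully home, flat against the back stop between the two guides under the press arm. Then pull the red-barred lever towards the front of the press to its stop and let it go back to rest, leaving the plate home. Leave the other plates of both stacks where they lie and do not shift or knock over anything else on the bench.

Things in the scene. Friction and masses are not known exactly. Their poses are not given: they have to be found in the camera images.
- press: Grey C-frame hand-lever marking press, fixed to the bench, turned by up to 0.25 rad; its open front faces -x of its frame, towards the robot. Origin on the bench straight below the centre of a plate that is home; x to the back, y left. Bed: flat steel, top 58 mm above the bench, x -140 to +90 mm, y -64 to +64 mm. Column 50 mm wide, x +105 to +165 mm, on a foot 90 mm wide from x +87 mm.
- press_home (a point): Point on the bed, 58 mm above the bench, where the centre of the plate's underside is when the plate is home (within 5 mm), its length along the press's x (square within 4 degrees). Same axes as the press.
- back_stop (a point): Middle of the front face of the back stop, 70.5 mm behind home; the stop is 13 mm high and 100 mm wide. Two guides 13 mm high and 10 mm wide run forward from it for 26 mm, inner faces 33 mm either side of the middle, then flare out for 15 mm more to 40 mm either side. So bring the plate in front of the mouth before pushing it back.
- press_nose (a point): Middle of the lower front edge of the press arm over the bed: 40 mm wide, underside 133 mm and top 193 mm above the bench, 52 mm in front of home and running back to the column. A plate that is home sticks out only 18 mm in front of it: an upright gripper cannot follow it home, so lean the tool. A thin stamping ram under the arm follows the lever and is only seen.
- lever (a joint): Press lever angle in rad: 0 at rest (bar leaning 0.35 rad to the back), 0.85 at its stop (bar leaning 0.5 rad to the front). Pulling the bar towards the front of the press (press -x) increases it. Sprung: about 3 N at the bar to start, 10 N at the stop; it returns by itself when let go.
- lever_bar (a point): Centre of the red grip bar of the lever: round, 18 mm diameter, 90 mm long along the press's y, on a single 12 mm rod, 110 mm from the lever's axis; at rest 311 mm above the bench, 58 mm behind the press origin. Moves with the lever.
- lever_hinge (a point): Point on the lever's axis, which runs along the press's y; 208 mm above the bench, at press x +20 mm, y 0, on top of the over-arm.
- blue_top: The top blue plate of the stack of three, the one to load: 140 x 60 x 15 mm, about 0.34 kg, flat with all edges straight; origin at the centre of its underside, x along its 140 mm length (pointing away from the robot, roughly the press's x), y along its 60 mm width, z up. Its underside starts 60 mm above the bench, 2 mm higher than the press bed.
- blue_middle: Second blue plate, under the top one, same size and axes; must stay. Underside 45 mm above the bench.
- blue_bottom: Lowest blue plate, same size and axes; must stay. Underside 30 mm above the bench, on a fixed black riser 150 x 70 x 30 mm. The stack stands beside the bed, left or right of it, 3 to 25 mm clear of its edge, and farther forward than home; the bare aluminium stack stands on the other side.
- alu_top: Top plate of the stack of three bare aluminium plates on the other side of the bed, same size and axes, underside 60 mm above the bench; must stay.
- alu_middle: Second aluminium plate; must stay.
- alu_bottom: Lowest aluminium plate; must stay.
- can: Spray-type can with orange label, 60 mm diameter, 160 mm high, loose; origin at the centre of its base. Stands close outside one of the stacks. Leave alone.
- mug: White mug, 76 mm diameter, 90 mm high, handle to its y; origin at the centre of its base. Stands close outside the other stack. Leave alone.
- contactor: Grey and black contactor, 75 x 45 x 80 mm, loose, origin at the centre of its base; behind one of the stacks beside the press column. Leave alone.
- estop: Yellow emergency-stop box with red mushroom button, 70 x 70 x 77 mm, loose, origin at the centre of its base; behind the other stack. Leave alone.
- screwdriver: Screwdriver with red handle, 190 mm long, lying in front of the press, about 30 mm high; origin under its middle. Leave alone.
- manual: Blue spiral-bound manual, 150 x 210 x 15 mm, lying flat at the right; origin at the centre of its underside. Leave alone.
Mind the look-alikes: they are no part of the job. Leave any orange or turquoise look-alike of the blue_top alone.

How it is judged:
By the outcome, as a careful person would: the job done as asked, in the order asked, and still so for the second after the job is handed in, with the robot touching nothing.
It also fails if it takes over 61 s, if anything falls off the work surface, if the arm or the gripper's body presses on something with over 40 N, if the wrist force passes 120 N, or if a joint passes its speed limit or range.

## Working session

There is one attempt and no reset: what is moved stays moved. The work goes in short steps, Python scripts to look and compute and a shell command to move; the robot and the scene stay as the last step left them, time stands still between calls to the robot, and variables do not carry over. Pictures are saved under pics/ and viewed, and the job is handed in when it is done.

```bash
mkdir -p pics; ls; cat > h.py <<'E'
import numpy as np, cv2
from scipy.spatial.transform import Rotation as R
from workcell import status, snapshot
def snap(n):
    o=status.get_obs(); s=snapshot(n); s['obs']=o
    np.savez('last_%s.npz'%n, **{k:v for k,v in s.items() if k!='obs'}, p=o['eef_pos'],rpy=o['orientation'])
    return s
def load(n): return dict(np.load('last_%s.npz'%n))
def w2c(s):
    if 'T_tool_cam' in s:
        p=s['p'] if 'p' in s else s['obs']['eef_pos']; r=s['rpy'] if 'rpy' in s else s['obs']['orientation']
        T=np.eye(4);T[:3,:3]=R.from_euler('xyz',r).as_matrix();T[:3,3]=p
        return np.linalg.inv(T@s['T_tool_cam'])
    T=np.eye(4);T[:3,:3]=cv2.Rodrigues(np.array(s['rvec'],float))[0];T[:3,3]=np.ravel(s['tvec']);return T
def cloud(s):
    z=s['range_z'];v,u=np.indices(z.shape);K=s['mtx']
    P=np.stack([(u-K[0,2])*z/K[0,0],(v-K[1,2])*z/K[1,1],z],-1)
    T=np.linalg.inv(w2c(s));W=P@T[:3,:3].T+T[:3,3];W[z==0]=np.nan;return W
def px_plane(s,u,v,h):
    K=s['mtx'];T=np.linalg.inv(w2c(s));d=T[:3,:3]@np.array([(u-K[0,2])/K[0,0],(v-K[1,2])/K[1,1],1]);o=T[:3,3]
    return o+d*(h-o[2])/d[2]
def proj(s,X):
    T=w2c(s);p=np.atleast_2d(X)@T[:3,:3].T+T[:3,3];q=p@s['mtx'].T;return q[:,:2]/q[:,2:]
def save(s,name): cv2.imwrite('pics/'+name,cv2.cvtColor(s['color'],cv2.COLOR_RGB2BGR))
E
python3 - <<'E'
from h import *
for n in ['top','side','wrist']:
    s=snap(n); save(s,n+'0.png')
print(status.get_obs())
E
```

```text
pics
{'clock': 0.15, 'q': array([ 1.02969500e+00,  2.63414704e-01, -4.87237718e-02,  1.25940032e+00,
       -1.27435340e-05,  1.41549599e+00]), 'qd': array([ 0.00025809, -0.00120301,  0.00026363, -0.00135591,  0.00136163,
        0.00226308]), 'effort': array([ 2.32007391e-03, -6.37823796e+01,  3.84648764e+01,  1.05757467e-02,
       -1.27140293e-04, -1.19541113e-06]), 'eef_pos': array([0.19747562, 0.48625642, 0.23895944]), 'orientation': array([-3.14149040e+00,  7.35507555e-04,  1.18499537e+00]), 'force': array([-0.24235391, -0.83393893,  0.44957767]), 'moment': array([ 0.00599527,  0.01359201, -0.02505404]), 'gripper_width': 0.08546188405444467}
```

View pics/top0.png

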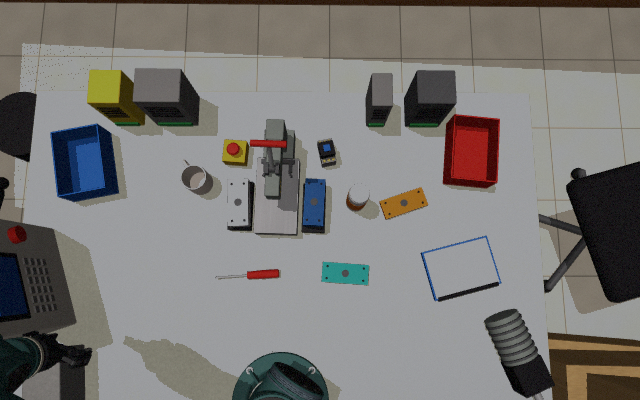

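View pics/side0.png

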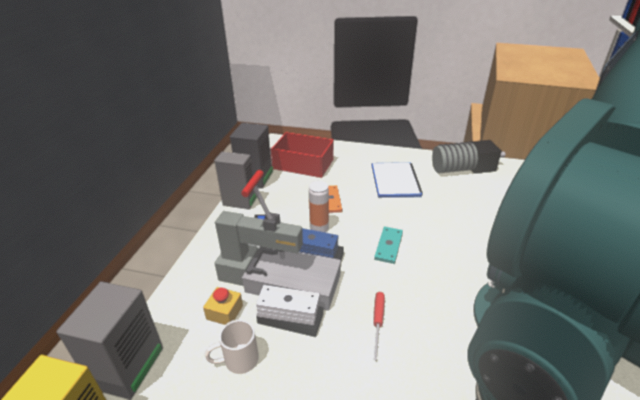

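View pics/wrist0.png

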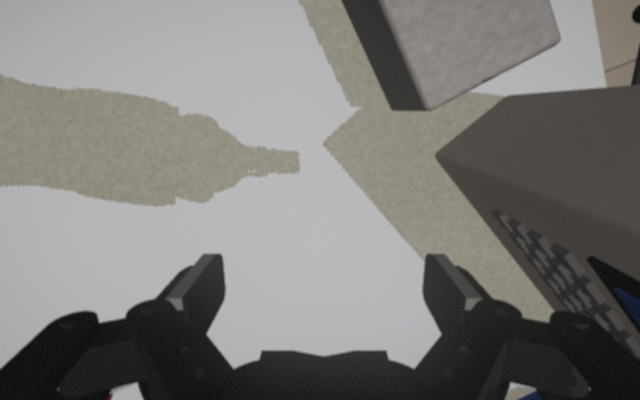

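The top view shows the base at the bottom, the press around (277,190), and the blue stack at (314,204) to the right of the bed. The alu stack is at (240,204), the can at (358,197), the mug at (196,180), the orange look-alike at (403,204) and the turquoise one at (345,273). The blue stack beside the bed is the one meant. I'll enlarge that area.

```bash
python3 - <<'E'
from h import *
s=load('top'); c=s['color'][105:250,220:380]
cv2.imwrite('pics/top_z.png',cv2.cvtColor(cv2.resize(c,None,fx=4.1,fy=4.1,interpolation=cv2.INTER_CUBIC),cv2.COLOR_RGB2BGR))
W=cloud(s)
for u,v in [(314,204),(240,204),(276,215),(268,143),(358,190),(197,180),(320,300),(275,160),(315,190),(315,220)]:
    print(u,v,W[v,u].round(4))
# blue mask at z~75mm
hsv=cv2.cvtColor(s['color'],cv2.COLOR_RGB2HSV)
def rect(m):
    P=W[m][:,:2].astype(np.float32); r=cv2.minAreaRect(P*1000); print(len(P),np.median(W[m][:,2]),r, P.mean(0))
box=np.zeros(W.shape[:2],bool);box[160:245,295:335]=1
rect(box&(abs(W[...,2]-.075)<.006))
box[:]=0;box[160:245,215:252]=1
rect(box&(abs(W[...,2]-.075)<.006))
box[:]=0;box[140:245,245:303]=1
rect(box&(abs(W[...,2]-.058)<.006))
rect(box&(abs(W[...,2]-.193)<.006))
E
```

```text
314 204 [ 0.5697 -0.0986  0.0735]
240 204 [0.5693 0.1187 0.0762]
276 215 [0.5393 0.0146 0.0565]
268 143 [0.6812 0.0111 0.3196]
358 190 [ 0.5956 -0.2219  0.1576]
197 180 [0.6569 0.2676 0.0038]
320 300 [nan nan nan]
275 160 [0.6718 0.0063 0.1927]
315 190 [ 0.6123 -0.1014  0.0709]
315 220 [ 0.5223 -0.1016  0.0723]
904 0.07390182455586392 ((577.2697143554688, -97.73774719238281), (59.82579803466797, 140.39077758789062), 86.7665786743164) [ 0.5765491  -0.09770668]
920 0.07356353031987672 ((576.2145385742188, 125.88432312011719), (140.16842651367188, 59.3131217956543), 2.1247153282165527) [0.57534325 0.12590067]
2325 0.05684635210364419 ((621.5881958007812, 25.125919342041016), (150.6699981689453, 272.29132080078125), 88.10868072509766) [0.5780838  0.01242459]
477 0.19141812720590234 ((651.160888671875, 12.438702583312988), (41.2105598449707, 157.67178344726562), 87.31233215332031) [0.63005424 0.01137456]
```

View pics/top_z.png

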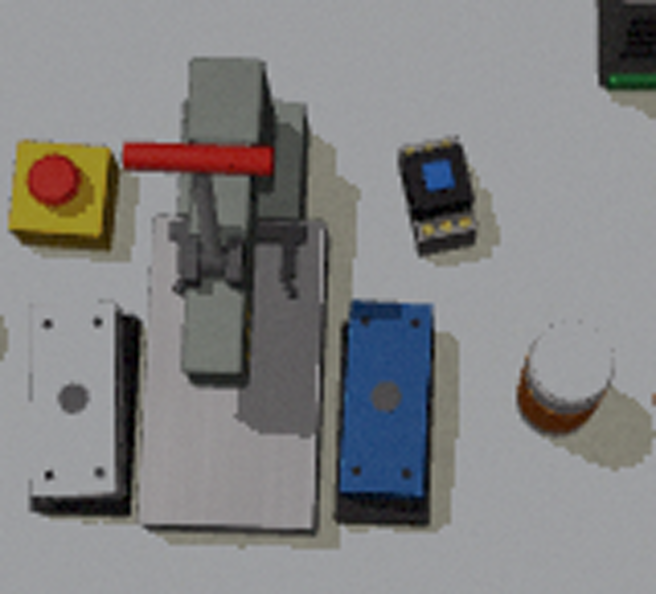

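The blue stack's top plate (crop (385,395)) measures 60 x 140 mm at z 0.074, beside the bed, so it is the plate to load. The turquoise and orange look-alikes lie on the bench. Next I'll fit the press pose from the bed and arm edges.

```bash
python3 - <<'E'
from h import *
s=load('top')
f=lambda x,y,h: px_plane(s,220+(x+.5)/4.1-.5,105+(y+.5)/4.1-.5,h)[:2].round(4)
print('bed',[f(*p,.058) for p in [(145,525),(315,530),(326,222),(154,215)]])
print('arm nose',[f(*p,.193) for p in [(182,375),(246,383)]])
print('blue top',[f(*p,.075) for p in [(342,490),(425,496),(434,305),(350,300)]])
print('bar',[f(*p,.315) for p in [(125,156),(272,160)]])
W=cloud(s)
m=np.zeros(W.shape[:2],bool);m[105:200,255:305]=1
mm=m&(abs(W[...,2]-.193)<.005);r=cv2.minAreaRect((W[mm][:,:2]*1000).astype(np.float32));print(cv2.boxPoints(r).round(1))
mm=m&(W[...,2]>.2)
import collections
print(np.histogram(W[m][:,2],bins=np.arange(0,.36,.02)))
w=load('wrist');print(w['T_tool_cam'].round(3),w['mtx'])
E
```

```text
bed [array([0.4866, 0.0755]), array([ 0.4828, -0.0467]), array([ 0.7113, -0.053 ]), array([0.7164, 0.0741])]
arm nose [array([0.572 , 0.0341]), array([ 0.5667, -0.0078])]
blue top [array([ 0.5098, -0.0666]), array([ 0.5054, -0.1259]), array([ 0.6448, -0.1326]), array([ 0.6485, -0.0716])]
bar [array([0.6833, 0.0555]), array([ 0.681 , -0.0325])]
[[571.5  -9.2]
 [789.1 -16.8]
 [790.8  33.2]
 [573.3  40.8]]
(array([597,  51, 843, 528,   9,  13,  20,  61,  60, 902, 139,  24,  20,
        25,  23, 208,  27]), array([0.  , 0.02, 0.04, 0.06, 0.08, 0.1 , 0.12, 0.14, 0.16, 0.18, 0.2 ,
       0.22, 0.24, 0.26, 0.28, 0.3 , 0.32, 0.34]))
[[ 1.    -0.    -0.    -0.001]
 [ 0.001  0.964  0.267 -0.068]
 [ 0.    -0.267  0.964 -0.135]
 [ 0.     0.     0.     1.   ]] [[333.30342709   0.         323.54520499]
 [  0.         333.30342709 201.81676879]
 [  0.           0.           1.        ]]
```

```bash
cat >> h.py <<'E'
def rel(p,rpy_deg):
    "row numbers from present pose to world target"
    o=status.get_obs(); R0=R.from_euler('xyz',o['orientation'])
    d=R0.inv().apply(np.array(p)-o['eef_pos']); w=(R0.inv()*R.from_euler('xyz',rpy_deg,degrees=True)).as_rotvec(degrees=True)
    print('row:',d.round(4),w.round(2)); return d,w
def st():
    o=status.get_obs();print(round(o['clock'],2),o['eef_pos'].round(4),np.degrees(o['orientation']).round(2),'F',o['force'].round(1),'w',round(o['gripper_width'],4))
E
python3 -c "
from h import *
rel([.45,-.095,.2],[180,0,87.7])"
```

```text
row: [-0.4435  0.4527  0.0392] [-1.00e-02  4.00e-02 -1.98e+01]
```

```bash
python3 -m handwheel '-0.443 0.453 0 0 0 -19.8 0; -0.443 0.453 0 0 0 -19.8 0; -0.443 0.453 0 0 0 -19.8 0; -0.443 0.453 0 0 0 -19.8 0; -0.443 0.453 0 0 0 -19.8 0; -0.443 0.453 0 0 0 -19.8 0; -0.443 0.453 0 0 0 -19.8 0; -0.443 0.453 0 0 0 -19.8 0; -0.443 0.453 0 0 0 -19.8 0; -0.443 0.453 0 0 0 -19.8 0'
python3 -c "
from h import *
st();rel([.45,-.095,.2],[180,0,87.7])"
```

```text
clock: 1.15
eef_pos: [0.3941, 0.0339, 0.2394]
orientation: [3.141, -0.0, 1.53]
force: [1.9, 0.9, 0.4]
gripper_width: 0.0854
1.15 [0.3941 0.0339 0.2394] [ 1.7998e+02 -1.0000e-02  8.7680e+01] F [1.9 0.9 0.4] w 0.0854
row: [-0.1265  0.061   0.0394] [ 0.02 -0.01 -0.02]
```

```bash
python3 -m handwheel '-0.1265 0.061 0.04 0 0 0 0; -0.1265 0.061 0.04 0 0 0 0; -0.1265 0.061 0.04 0 0 0 0; -0.1265 0.061 0.04 0 0 0 0; -0.1265 0.061 0.04 0 0 0 0'
python3 - <<'E'
from h import *
st();s=snap('wrist');save(s,'w1.png')
E
```

```text
clock: 1.65
eef_pos: [0.4495, -0.0935, 0.1987]
orientation: [-3.14, -0.001, 1.529]
force: [1.0, 1.3, -0.7]
gripper_width: 0.0855
1.65 [ 0.4495 -0.0935  0.1987] [-1.7992e+02 -4.0000e-02  8.7580e+01] F [ 1.   1.3 -0.7] w 0.0855
```

View pics/w1.png

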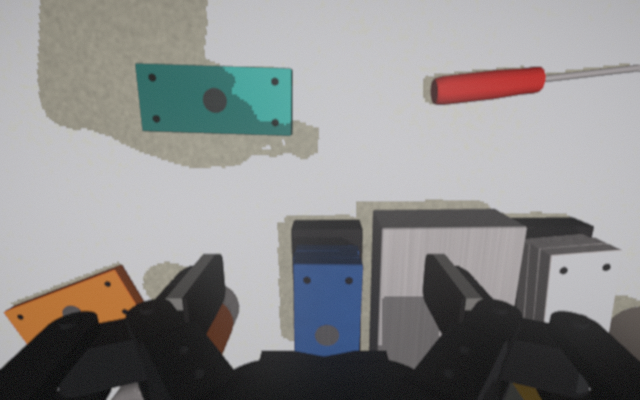

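The wrist view shows the blue top plate's front edge at row 264, columns 293 to 361. The bed front edge is at about row 227, columns 373 to 524.

```bash
python3 - <<'E'
from h import *
s=load('wrist')
for p in [(293,264,.075),(361,264,.075),(373,228,.058),(524,228,.058),(326,335,.075),(293,350,.075),(361,350,.075)]: print(p,px_plane(s,*p).round(4))
W=cloud(s);print(W[300,326],W[280,420],W[250,326],W[243,326])
c=s['color'][200:400,250:560]
cv2.imwrite('pics/w1z.png',cv2.cvtColor(cv2.resize(c,None,fx=2.5,fy=2.5,interpolation=cv2.INTER_CUBIC),cv2.COLOR_RGB2BGR))
E
```

```text
(293, 264, 0.075) [ 0.5066 -0.1224  0.075 ]
(361, 264, 0.075) [ 0.5091 -0.0646  0.075 ]
(373, 228, 0.058) [ 0.4833 -0.0519  0.058 ]
(524, 228, 0.058) [0.489  0.0807 0.058 ]
(326, 335, 0.075) [ 0.5782 -0.0972  0.075 ]
(293, 350, 0.075) [ 0.5929 -0.1282  0.075 ]
(361, 350, 0.075) [ 0.5956 -0.0657  0.075 ]
[ 0.54166309 -0.09575162  0.07610696] [ 0.53503286 -0.00932358  0.05948544] [ 0.50817072 -0.09415193  0.04477746] [ 0.50712829 -0.09400079  0.03024195]
```

View pics/w1z.png

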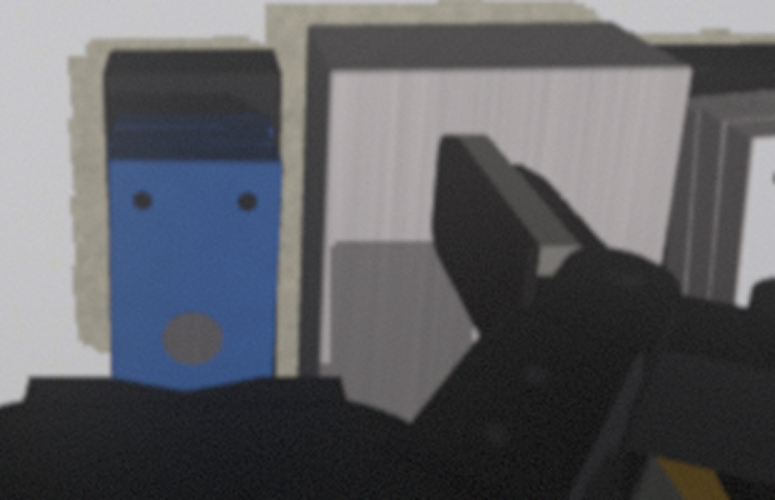

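```bash
python3 - <<'E'
from h import *
s=load('wrist');z=s['range_z'];K=s['mtx'];T=s['T_tool_cam']
for u,v in [(212,262),(215,258),(210,275),(435,262),(432,270),(445,262),(430,290),(216,290),(190,290),(460,280),(470,290)]:
    d=z[v,u];P=np.array([(u-K[0,2])*d/K[0,0],(v-K[1,2])*d/K[1,1],d,1]);print(u,v,d,(T@P)[:3].round(4))
E
```

```text
212 262 0.12872401 [-0.0436 -0.0115 -0.0176]
215 258 0.13178004 [-0.0435 -0.0117 -0.0144]
210 275 0.12561382 [-0.0433 -0.0081 -0.0218]
435 262 0.12688033 [ 0.0419 -0.0123 -0.0193]
432 270 0.13007158 [ 0.0418 -0.0078 -0.0172]
445 262 0.12754892 [ 0.0459 -0.012  -0.0187]
430 290 0.13308422 [ 0.042   0.0013 -0.0166]
216 290 0.13163066 [-0.043   0.0005 -0.0179]
190 290 0.108235344 [-0.0439 -0.0118 -0.0388]
460 280 0.11376835 [ 0.046  -0.0121 -0.0329]
470 290 0.10787079 [ 0.0469 -0.0119 -0.0391]
```

```bash
python3 -c "
from h import *
rel([.523,-.0945,.115],[180,0,87.5])"
```

```text
row: [0.0011 0.0737 0.0841] [-0.05 -0.03  0.16]
```

```bash
python3 -m handwheel '0.001 0.0735 0.03 0 0 0 42; 0.001 0.0735 0.05 0 0 0 42; 0.001 0.0735 0.084 0 0 0 42; 0.001 0.0735 0.084 0 0 0 42; 0.001 0.0735 0.084 0 0 0 42'
python3 - <<'E'
from h import *
st();s=snap('wrist');save(s,'w2.png')
z=s['range_z'];K=s['mtx'];T=s['T_tool_cam'];v,u=np.indices(z.shape)
P=np.stack([(u-K[0,2])*z/K[0,0],(v-K[1,2])*z/K[1,1],z,1+0*z],-1)@T.T
near=(z>0)&(abs(P[...,1])<.013)&(abs(P[...,0])>.028)&(abs(P[...,0])<.056)&(P[...,2]<.03)&(P[...,2]>-.04)
for sg in(-1,1):
    q=P[near&(np.sign(P[...,0])==sg)]; h=np.histogram(q[:,2],bins=np.arange(-.04,.031,.004)); print(sg,h[0]); 
    print(np.percentile(abs(q[:,0]),[2,50,98]).round(4))
E
```

```text
clock: 2.2
eef_pos: [0.5227, -0.0938, 0.1163]
orientation: [-3.141, -0.0, 1.532]
force: [-1.0, 0.7, 0.7]
gripper_width: 0.0713
2.2 [ 0.5227 -0.0938  0.1163] [-1.7997e+02 -1.0000e-02  8.7770e+01] F [-1.   0.7  0.7] w 0.0713
-1 [393 274 353 350 302 287 250 234 155  70   0   0   0   0   0   0   0]
[0.0359 0.0365 0.049 ]
1 [398 282 344 341 310 290 242 238 155  70   0   0   0   0   0   0   0]
[0.0348 0.0354 0.048 ]
```

View pics/w2.png

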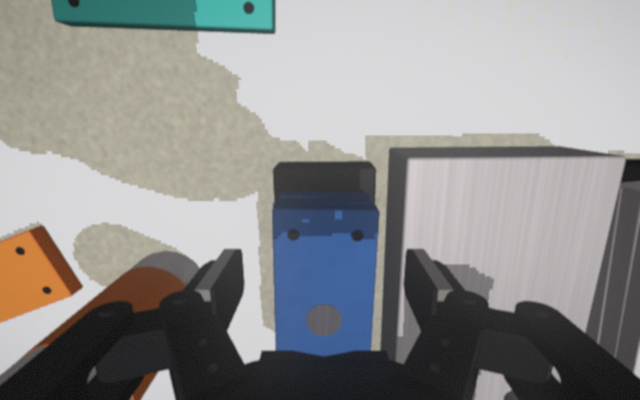

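The jaws straddle the plate, which spans columns 274 to 377, and are centred on it. The pad tips are at about TCP level. Now I'll descend to TCP z 0.066 and close.

```bash
python3 -m handwheel '0 0 0.02 0 0 0 42; 0 0 0.04 0 0 0 42; 0 0 0.049 0 0 0 42; 0 0 0.05 0 0 0 42; 0 0 0.05 0 0 0 42'
python3 -c "
from h import *
st();s=snap('side');save(s,'s2.png');s=snap('wrist')
z=s['range_z'];K=s['mtx'];T=s['T_tool_cam'];v,u=np.indices(z.shape)
c=s['color'];cv2.imwrite('pics/w3.png',c[...,::-1])
a=cv2.imread('pics/s2.png')[200:330,190:370];cv2.imwrite('pics/s2z.png',cv2.resize(a,None,fx=4,fy=4,interpolation=2))"
```

```text
clock: 2.75
eef_pos: [0.5237, -0.0949, 0.0665]
orientation: [3.14, 0.0, 1.531]
force: [0.4, 0.2, -0.1]
gripper_width: 0.0712
2.75 [ 0.5237 -0.0949  0.0665] [1.7992e+02 2.0000e-02 8.7700e+01] F [ 0.4  0.2 -0.1] w 0.0712
```

View pics/s2z.png

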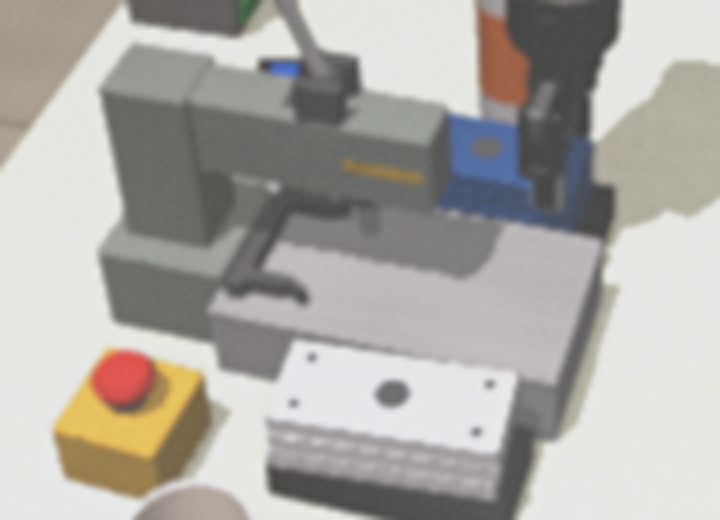

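View pics/w3.png

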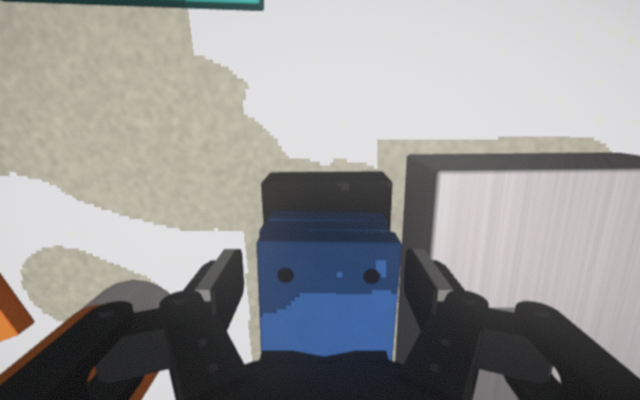

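The plate sits slightly towards tool +x: the gap is 18 px on the left and 7 px on the right. I'll shift 2 mm and close.

```bash
python3 -m handwheel '0.002 0 0.001 0 0 0 42; 0.002 0 0.001 0 0 0 100; 0.002 0 0.001 0 0 0 130; 0.002 0 0.001 0 0 0 130; 0.002 0 0.001 0 0 0 130; 0.002 0 0.001 0 0 0 130'
python3 -c "
from h import *
st();s=snap('wrist');save(s,'w4.png')
rel([.512,.0165,.0655],[180,0,87.8])"
```

```text
clock: 3.45
eef_pos: [0.5236, -0.0928, 0.0651]
orientation: [3.141, 0.0, 1.531]
force: [-2.0, 0.9, 10.3]
gripper_width: 0.0586
3.45 [ 0.5236 -0.0928  0.0651] [1.7995e+02 1.0000e-02 8.7690e+01] F [-2.   0.9 10.3] w 0.0586
row: [ 0.1088 -0.0159 -0.0005] [ 0.05  0.01 -0.11]
```

View pics/w4.png

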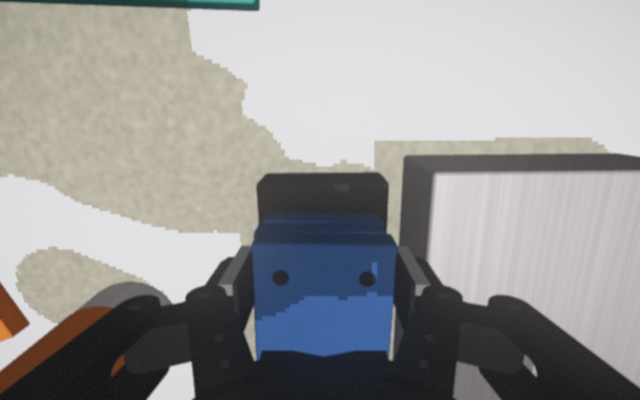

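The plate is gripped at 58.6 mm, but the closing pads press it down with about 10 N. I'll ease that slightly before sliding.

```bash
python3 -m handwheel '0 0 -0.0005 0 0 0 130; 0 0 -0.0005 0 0 0 130'
```

```text
clock: 3.7
eef_pos: [0.5235, -0.0928, 0.0651]
orientation: [3.141, 0.0, 1.531]
force: [-1.1, 1.2, 4.9]
gripper_width: 0.0584
```

```bash
python3 -m handwheel '0.01 -0.002 -0.0005 0 0 0 130; 0.025 -0.005 -0.0005 0 0 0 130; 0.04 -0.008 -0.0005 0 0 0 130; 0.055 -0.01 -0.0005 0 0 0 130; 0.07 -0.012 -0.0005 0 0 0 130; 0.085 -0.014 -0.0005 0 0 0 130; 0.1 -0.016 -0.0005 0 0 0 130; 0.109 -0.016 -0.0005 0 0 0 130; 0.109 -0.016 -0.0005 0 0 0 130'
python3 -c "
from h import *
st();s=snap('wrist');save(s,'w5.png')
s=snap('top');a=s['color'][105:250,220:380]
cv2.imwrite('pics/t5.png',cv2.resize(a,None,fx=4.1,fy=4.1,interpolation=2)[...,::-1])"
```

```text
clock: 4.6
eef_pos: [0.5117, 0.0179, 0.0653]
orientation: [-3.141, -0.0, 1.532]
force: [0.4, -0.3, -4.2]
gripper_width: 0.0586
4.6 [0.5117 0.0179 0.0653] [-1.7999e+02 -1.0000e-02  8.7780e+01] F [ 0.4 -0.3 -4.2] w 0.0586
```

View pics/w5.png

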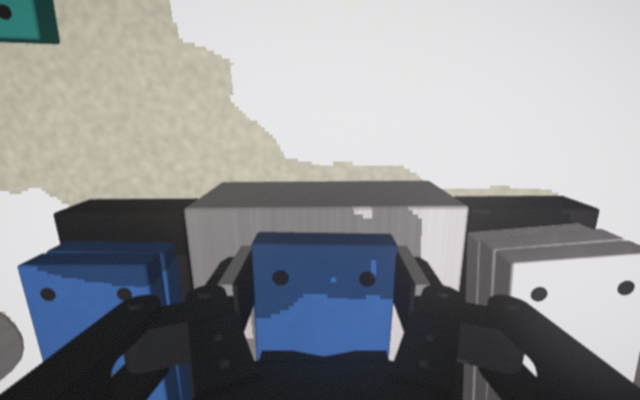

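View pics/t5.png

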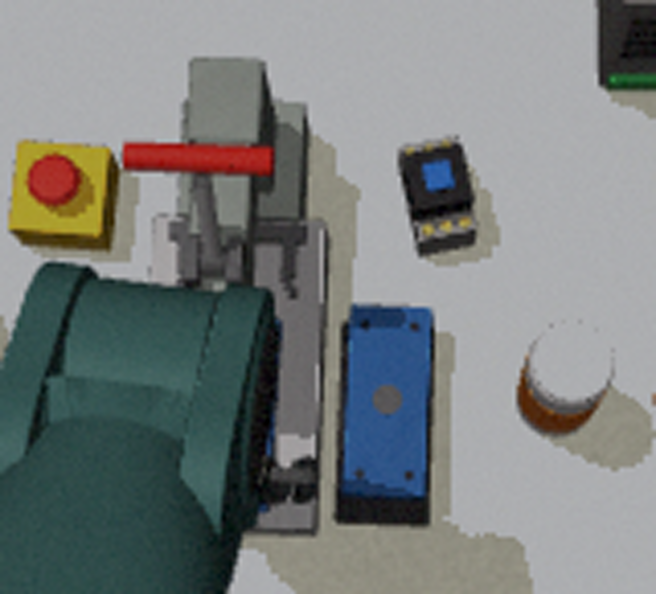

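The middle plate has stayed put, and the top plate is now over the bed, centred: plate columns 254 to 395, bed 186 to 467. I'll lower it 2 mm onto the bed.

```bash
python3 -m handwheel '0 0 0.001 0 0 0 130; 0 0 0.002 0 0 0 130; 0 0 0.002 0 0 0 130'
python3 -c "
from h import *
s=load('wrist');st()
for p in [(186,207,.058),(467,207,.058),(254,234,.075),(395,234,.075)]: print(px_plane(s,*p).round(4))"
```

```text
clock: 5.0
eef_pos: [0.5118, 0.0163, 0.0633]
orientation: [3.141, 0.0, 1.53]
force: [-1.3, -0.9, -2.0]
gripper_width: 0.058
5.0 [0.5118 0.0163 0.0633] [1.7999e+02 1.0000e-02 8.7660e+01] F [-1.3 -0.9 -2. ] w 0.058
[ 0.483  -0.0429  0.058 ]
[0.4879 0.0824 0.058 ]
[ 0.4906 -0.0098  0.075 ]
[0.4928 0.0469 0.075 ]
```

```bash
python3 -m handwheel '0.001 0 0.0007 0 0 0 130; 0.001 0 0.0007 0 0 0 120; 0.001 0 0.0007 0 0 0 80; 0.001 0 0.0007 0 0 0 45; 0.001 0 0 0 0 0 45; 0.001 -0.02 -0.02 0 0 0 45; 0.001 -0.06 -0.05 0 0 0 100; 0.001 -0.09 -0.05 0 0 0 140; 0.001 -0.09 -0.05 0 0 0 160; 0.001 -0.09 -0.05 0 0 0 160'
python3 -c "
from h import *
st();s=snap('wrist');save(s,'w6.png')
a=35
rel([.44,.0195,.09],[180-a,0,87.8]);
print(R.from_euler('xyz',[180-a,0,87.8],degrees=True).as_matrix().round(2));
print(R.from_euler('xyz',[180+a,0,87.8],degrees=True).as_matrix().round(2))"
```

```text
clock: 6.0
eef_pos: [0.4221, 0.0214, 0.1137]
orientation: [3.14, -0.0, 1.53]
force: [1.3, 0.5, 0.2]
gripper_width: 0.0319
6.0 [0.4221 0.0214 0.1137] [179.93  -0.    87.69] F [1.3 0.5 0.2] w 0.0319
row: [-0.0011  0.0175  0.0235] [-3.494e+01  3.000e-02 -1.000e-01]
[[ 0.04  0.82  0.57]
 [ 1.   -0.03 -0.02]
 [ 0.    0.57 -0.82]]
[[ 0.04  0.82 -0.57]
 [ 1.   -0.03  0.02]
 [ 0.   -0.57 -0.82]]
```

View pics/w6.png

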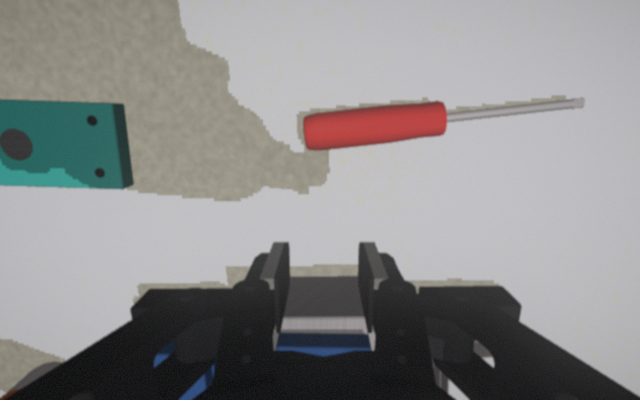

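The plate was released, and its front edge is visible between the fingers. A lean of 22 deg keeps the pad's front face on the 15 mm plate edge and clears the nose.

```bash
python3 -c "
from h import *
rel([.46,.0205,.08],[158,0,87.8])"
```

```text
row: [0.0007 0.0374 0.0335] [-2.194e+01  2.000e-02 -1.100e-01]
```

```bash
python3 -m handwheel '0 0 0 -8 0 0 160; 0 0 0 -16 0 0 160; -0.001 0.02 0.015 -22 0 0 160; -0.001 0.037 0.033 -22 0 0 160; -0.001 0.037 0.033 -22 0 0 160; -0.001 0.037 0.033 -22 0 0 160'
python3 - <<'E'
from h import *
st();s=snap('wrist');save(s,'w7.png')
z=s['range_z'];K=s['mtx'];T=s['T_tool_cam'];v,u=np.indices(z.shape)
P=np.stack([(u-K[0,2])*z/K[0,0],(v-K[1,2])*z/K[1,1],z,1+0*z],-1)@T.T
near=(z>0)&(abs(P[...,1])<.014)&(abs(P[...,0])>.010)&(abs(P[...,0])<.03)&(P[...,2]<.03)&(P[...,2]>-.04)
q=P[near];print(np.histogram(q[:,2],bins=np.arange(-.04,.031,.004))[0],np.percentile(q[:,2],99),np.percentile(q[:,1],[1,99]))
a=snap('side')['color'][180:340,190:390];cv2.imwrite('pics/s7.png',cv2.resize(a,None,fx=3.8,fy=3.8,interpolation=2)[...,::-1])
rel([.477,.0201,.069],[158,0,87.8])
E
```

```text
clock: 6.65
eef_pos: [0.459, 0.0189, 0.0801]
orientation: [2.76, -0.0, 1.531]
force: [-0.9, -0.3, -0.1]
gripper_width: 0.0322
6.65 [0.459  0.0189 0.0801] [ 1.5812e+02 -1.0000e-02  8.7710e+01] F [-0.9 -0.3 -0.1] w 0.0322
[526 350 923 352 445 426 391 366 317 285 151  39   0   0   0   0   0] 0.003645167098212748 [-0.01380811  0.01001243]
row: [0.002  0.0122 0.0176] [-0.02  0.03 -0.09]
```

View pics/w7.png

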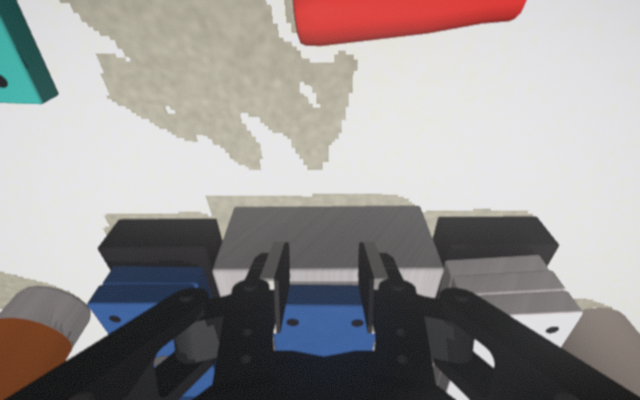

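View pics/s7.png

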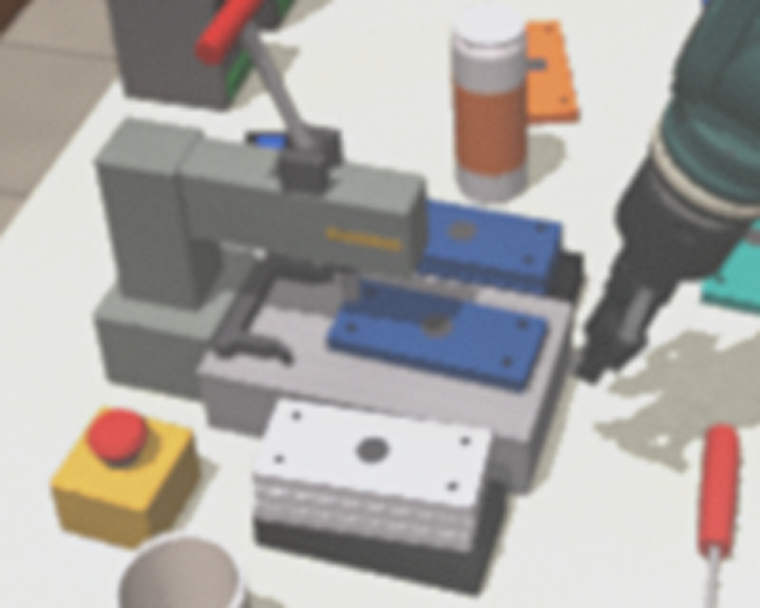

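The plate lies flat on the bed, and the leaned fingers stand in front of its front edge. Now I'll lower and start pushing.

```bash
python3 -m handwheel '0.001 0.007 0.012 0 0 0 160; 0.001 0.0115 0.0185 0 0 0 160; 0.001 0.0115 0.0185 0 0 0 160'
python3 -c "
from h import *
st();rel([.500,.0192,.0675],[158,0,87.8]);rel([.535,.0179,.0675],[158,0,87.8])"
```

```text
clock: 7.05
eef_pos: [0.477, 0.0191, 0.0675]
orientation: [2.758, -0.0, 1.531]
force: [0.3, -0.4, -0.6]
gripper_width: 0.0319
7.05 [0.477  0.0191 0.0675] [158.01  -0.    87.7 ] F [ 0.3 -0.4 -0.6] w 0.0319
row: [0.001  0.0213 0.0086] [-0.01  0.04 -0.09]
row: [0.0011 0.0538 0.0217] [-0.01  0.04 -0.09]
```

```bash
python3 -m handwheel '0.001 0.009 0.0035 0 0 0 160; 0.001 0.018 0.007 0 0 0 160; 0.001 0.027 0.011 0 0 0 160; 0.001 0.036 0.0145 0 0 0 160; 0.001 0.045 0.018 0 0 0 160; 0.001 0.05 0.02 0 0 0 160; 0.001 0.053 0.0215 0 0 0 160; 0.001 0.053 0.0215 0 0 0 160'
python3 - <<'E'
from h import *
st()
s=snap('side');save(s,'sx8.png');a=s['color'][180:340,190:390];cv2.imwrite('pics/s8.png',cv2.resize(a,None,fx=3.8,fy=3.8,interpolation=2)[...,::-1])
s=snap('wrist');save(s,'w8.png')
E
```

```text
clock: 7.85
eef_pos: [0.5341, 0.0179, 0.0676]
orientation: [2.757, -0.0, 1.531]
force: [-2.2, 0.9, 5.0]
gripper_width: 0.0321
7.85 [0.5341 0.0179 0.0676] [157.98  -0.    87.71] F [-2.2  0.9  5. ] w 0.0321
```

View pics/s8.png

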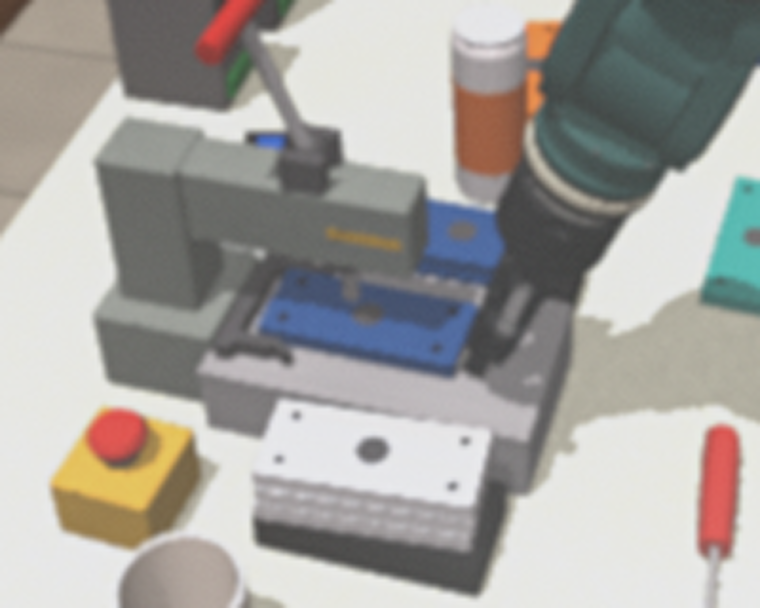

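View pics/w8.png

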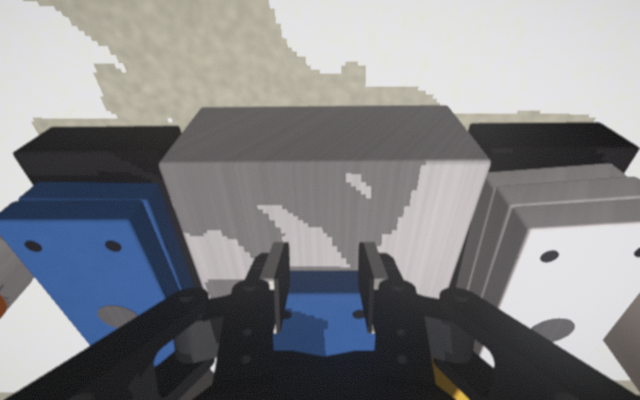

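The plate is entering the guide mouth squarely: its front edge is at wrist row 272 and the force is about 5 N. I'll continue slowly while watching the force.

```bash
python3 -c "
from h import *
s=load('wrist')
for p in [(285,272,.073),(372,272,.073),(160,162,.058),(490,160,.058)]: print(px_plane(s,*p).round(4))"
python3 -m handwheel '0 0.002 0.0008 0 0 0 160; 0 0.004 0.0016 0 0 0 160; 0 0.006 0.0024 0 0 0 160; 0 0.006 0.0024 0 0 0 160'
```

```text
[0.5305 0.0009 0.073 ]
[0.532  0.0382 0.073 ]
[ 0.4831 -0.043   0.058 ]
[0.4873 0.0824 0.058 ]
clock: 8.35
eef_pos: [0.5399, 0.0177, 0.0675]
orientation: [2.758, -0.0, 1.531]
force: [-7.0, 0.8, 7.7]
gripper_width: 0.0321
```

```bash
python3 - <<'E'
from h import *
s=snap('wrist');a=s['color'][220:370,230:420];cv2.imwrite('pics/w9.png',cv2.resize(a,None,fx=4,fy=4,interpolation=2)[...,::-1])
E
```

```text
(no output)
```

View pics/w9.png

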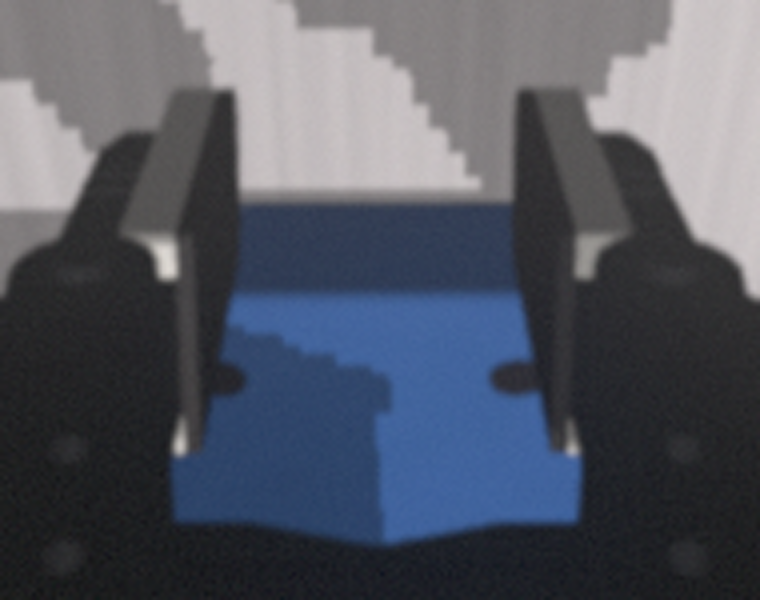

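The enlarged crop shows the front face between rows 271 and 293, so row 272 was its bottom edge. The upward force is the tips rubbing on the bed, so I'll raise about 1.5 mm.

```bash
python3 -m handwheel '0 0.0006 -0.0014 0 0 0 160; 0 0.0006 -0.0014 0 0 0 160'; python3 -c "
from h import *
s=load('wrist')
for p in [(290,293,.073),(360,293,.073),(290,271,.058),(360,271,.058)]: print(px_plane(s,*p).round(4))
rel([.543,.0178,.069],[158,0,87.8])"
```

```text
clock: 8.6
eef_pos: [0.5401, 0.0176, 0.0689]
orientation: [2.758, 0.0, 1.531]
force: [-2.7, 0.1, -1.4]
gripper_width: 0.0316
[0.5505 0.0014 0.073 ]
[0.5518 0.0332 0.073 ]
[0.5528 0.     0.058 ]
[0.5542 0.0346 0.058 ]
row: [0.0003 0.0027 0.001 ] [-0.01  0.04 -0.09]
```

```bash
for i in 1; do :; done; python3 -m handwheel '0 0.001 0.0004 0 0 0 160; 0 0.002 0.0008 0 0 0 160; 0 0.002 0.0008 0 0 0 160'; 
```

```text
clock: 8.9
eef_pos: [0.5424, 0.0175, 0.0689]
orientation: [2.758, -0.0, 1.531]
force: [-2.6, -0.1, -0.7]
gripper_width: 0.0317
```

```bash
python3 -m handwheel '0 0.001 0.0004 0 0 0 160; 0 0.002 0.0008 0 0 0 160; 0 0.002 0.0008 0 0 0 160'; 
```

```text
clock: 9.2
eef_pos: [0.5444, 0.0174, 0.0689]
orientation: [2.758, -0.0, 1.531]
force: [-2.8, 0.8, 1.1]
gripper_width: 0.0322
```

```bash
python3 -m handwheel '0 0.001 0.0004 0 0 0 160; 0 0.002 0.0008 0 0 0 160; 0 0.002 0.0008 0 0 0 160'; python3 -m handwheel '0 0.001 0.0004 0 0 0 160; 0 0.001 0.0004 0 0 0 160'
```

```text
clock: 9.5
eef_pos: [0.5449, 0.0175, 0.0683]
orientation: [2.76, 0.0, 1.531]
force: [-14.8, -0.5, 8.3]
gripper_width: 0.0318
clock: 9.7
eef_pos: [0.545, 0.0176, 0.0679]
orientation: [2.762, 0.0, 1.531]
force: [-19.4, 0.2, 12.2]
gripper_width: 0.032
```

The force rose to 19 N with the motion stopped, so the plate is against the stop. I'll back off and check.

```bash
python3 -m handwheel '0 -0.005 -0.002 0 0 0 160; 0 -0.02 -0.008 0 0 0 160; 0 -0.045 -0.018 0 0 0 160; 0 -0.045 -0.018 0 0 0 160'; python3 - <<'E'
from h import *
s=snap('wrist');save(s,'w10.png');a=s['color'][220:390,170:470];cv2.imwrite('pics/w10z.png',cv2.resize(a,None,fx=2.6,fy=2.6,interpolation=2)[...,::-1])
s=snap('side');save(s,'sx10.png');a=s['color'][180:340,190:390];cv2.imwrite('pics/s10.png',cv2.resize(a,None,fx=3.8,fy=3.8,interpolation=2)[...,::-1])
E
```

```text
clock: 10.1
eef_pos: [0.4966, 0.0195, 0.0684]
orientation: [2.759, -0.0, 1.531]
force: [-0.2, 0.3, 0.5]
gripper_width: 0.032
```

View pics/w10z.png

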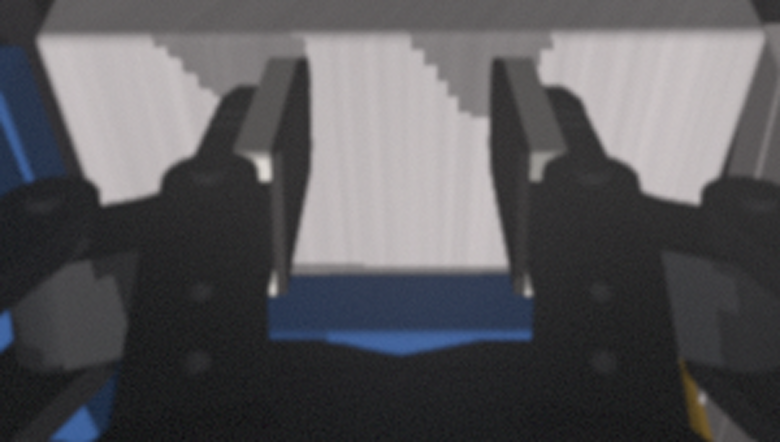

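View pics/s10.png

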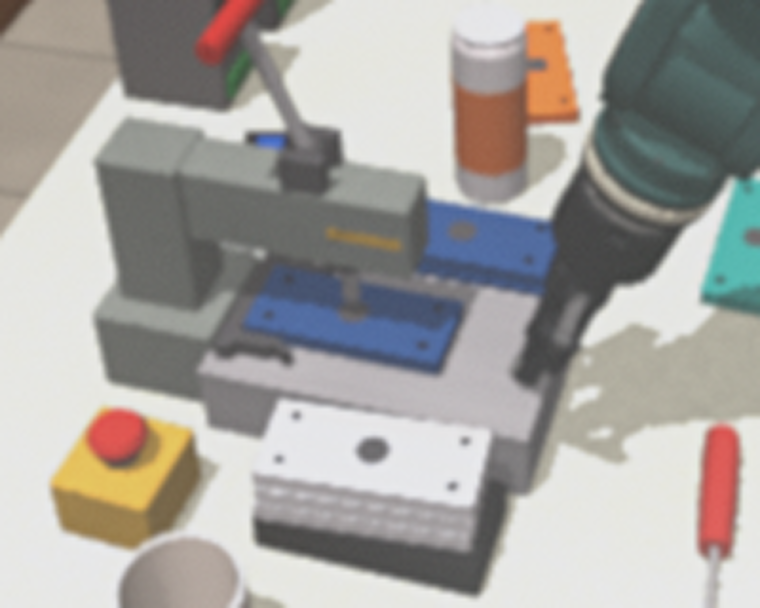

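```bash
python3 - <<'E'
from h import *
s=load('side');f=lambda x,y,h:px_plane(s,190+(x+.5)/3.8-.5,180+(y+.5)/3.8-.5,h).round(4)
for n,p in dict(fl=(441,361),bl=(246,325),fr=(463,301),hole=(350,311)).items(): print(n,f(*p,.073))
print('alu',[f(*p,.075) for p in [(257,475),(478,507),(492,430),(282,402)]])
print('bed front',f(527,447,.058),f(573,300,.058))
s=load('wrist')
for p in [(283,324,.058),(364,324,.058),(275,349,.073),(373,349,.073)]: print(px_plane(s,*p).round(4))
# lever bar from top cloud
s=load('top');W=cloud(s);h=cv2.cvtColor(s['color'],cv2.COLOR_RGB2HSV)
m=np.zeros(W.shape[:2],bool);m[135:155,245:295]=1;m&=(W[...,2]>.28);P=W[m]
print(P.min(0),P.max(0),P.mean(0),cv2.boxPoints(cv2.minAreaRect((P[:,:2]*1000).astype(np.float32))).round(1))
E
```

```text
fl [0.5559 0.0437 0.073 ]
bl [0.6937 0.0422 0.073 ]
fr [ 0.5561 -0.0138  0.073 ]
hole [0.6289 0.0133 0.073 ]
alu [array([0.6399, 0.1628, 0.075 ]), array([0.5024, 0.1547, 0.075 ]), array([0.5086, 0.0949, 0.075 ]), array([0.6453, 0.1035, 0.075 ])]
bed front [0.4875 0.0889 0.058 ] [ 0.4855 -0.0472  0.058 ]
[ 0.5563 -0.0071  0.058 ]
[0.5582 0.04   0.058 ]
[ 0.5565 -0.0101  0.073 ]
[0.5587 0.0435 0.073 ]
[ 0.66613563 -0.03310684  0.28081539] [0.69130204 0.0565969  0.32373288] [0.68015845 0.01122414 0.31421591] [[666.   56.6]
 [666.2 -33.1]
 [691.4 -33.1]
 [691.2  56.6]]
```

The plate front measures x 0.556 to 0.558, against 0.5555 expected from the bed front plus 70 mm. The edge is square to the press, so the plate is home. Next is the lever: the bar measures (0.681, 0.0115, 0.311), which agrees with the given geometry. I'll raise first.

```bash
python3 -c "
from h import *
rel([.45,.02,.13],[158,0,87.8]);rel([.45,.02,.41],[180,0,87.8])"
```

```text
row: [-0.0011 -0.0234 -0.0749] [ 0.1   0.05 -0.1 ]
row: [-0.0012  0.082  -0.3343] [22.1   0.03 -0.11]
```

```bash
python3 -m handwheel '0 -0.023 -0.02 0 0 0 160; 0 -0.023 -0.06 0 0 0 160; 0 0.01 -0.12 6 0 0 160; 0 0.03 -0.17 12 0 0 160; 0 0.05 -0.22 18 0 0 160; 0 0.065 -0.27 22 0 0 160; 0 0.082 -0.32 22 0 0 160; 0 0.082 -0.334 22 0 0 160; 0 0.082 -0.334 22 0 0 160; 0 0.082 -0.334 22 0 0 160'; python3 -c "
from h import *
st();rel([.716,.0105,.41],[180,0,87.8])"
```

```text
clock: 11.2
eef_pos: [0.4512, 0.0211, 0.4129]
orientation: [3.137, 0.001, 1.531]
force: [0.8, 0.2, -0.4]
gripper_width: 0.0319
11.2 [0.4512 0.0211 0.4129] [1.7972e+02 3.0000e-02 8.7700e+01] F [ 0.8  0.2 -0.4] w 0.0319
row: [1.00e-04 2.65e-01 4.20e-03] [ 0.28  0.03 -0.1 ]
```

```bash
python3 -m handwheel '0 0.04 0 0 0 0 160; 0 0.085 0 0 0 0 160; 0 0.13 0 0 0 0 160; 0 0.175 0 0 0 0 160; 0 0.22 0 0 0 0 160; 0 0.265 0 0 0 0 160; 0 0.265 0 0 0 0 160; 0 0.265 0 0 0 0 160'; python3 -c "
from h import *
st();print(status.get_obs()['q'].round(2));rel([.716,.0105,.292],[180,0,87.8])
s=snap('wrist');save(s,'w11.png')"
```

```text
clock: 12.0
eef_pos: [0.719, 0.0103, 0.386]
orientation: [3.118, 0.002, 1.53]
force: [-0.8, -0.1, 0.4]
gripper_width: 0.0318
12.0 [0.719  0.0103 0.386 ] [1.7867e+02 9.0000e-02 8.7680e+01] F [-0.8 -0.1  0.4] w 0.0318
[-0.1   0.8   1.37  2.11 -0.   -0.06]
row: [ 0.0002 -0.0052  0.0939] [ 1.33  0.09 -0.12]
```

View pics/w11.png

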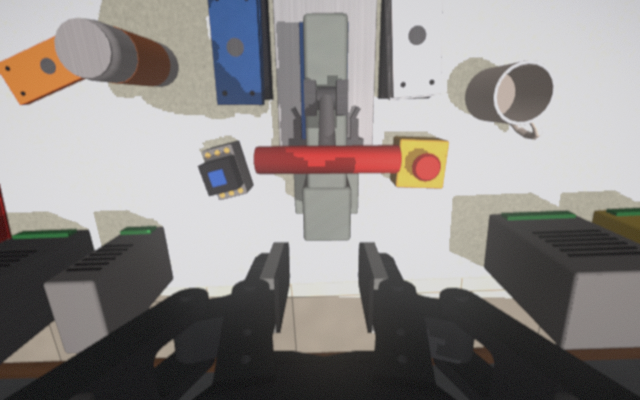

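The fingers are behind the red bar, which spans (255,160) to (400,158) in the wrist view, and are centred on its rod. Now I'll descend.

```bash
python3 -m handwheel '0 -0.001 0.03 0.7 0 0 160; 0 -0.003 0.06 1.3 0 0 160; 0 -0.004 0.09 1.3 0 0 160; 0 -0.004 0.094 1.3 0 0 160; 0 -0.004 0.094 1.3 0 0 160'; python3 -c "
from h import *
st();print(status.get_obs()['q'].round(2))
s=snap('side');save(s,'s12.png')
a=s['color'][80:260,160:420];cv2.imwrite('pics/s12z.png',cv2.resize(a,None,fx=3,fy=3,interpolation=2)[...,::-1])"
```

```text
clock: 12.55
eef_pos: [0.7153, 0.0105, 0.2977]
orientation: [3.133, 0.002, 1.531]
force: [-0.4, 0.1, -0.5]
gripper_width: 0.0322
12.55 [0.7153 0.0105 0.2977] [1.795e+02 1.200e-01 8.769e+01] F [-0.4  0.1 -0.5] w 0.0322
[-0.1   0.63  0.73  1.66 -0.   -0.06]
```

View pics/s12z.png

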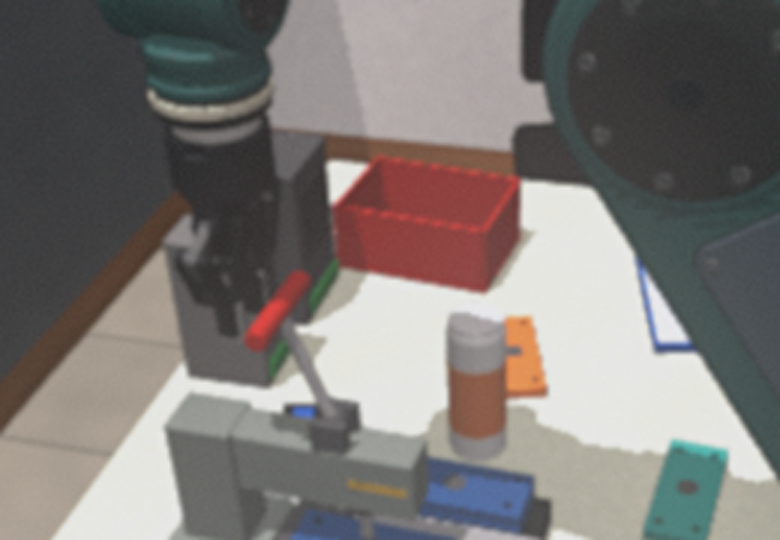

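```bash
python3 -m handwheel '0 0 0.006 0.5 0 0 160; 0 -0.015 0.006 0.5 0 0 160; 0 -0.03 0.006 0.5 0 0 160; 0 -0.045 0.006 0.5 0 0 160; 0 -0.06 0.006 0.5 0 0 160; 0 -0.075 0.006 0.5 0 0 160; 0 -0.088 0.006 0.5 0 0 160; 0 -0.094 0.006 0.5 0 0 160; 0 -0.094 0.006 0.5 0 0 160'; python3 -c "
from h import *
st()
s=snap('side');save(s,'s13.png')
a=s['color'][80:260,160:420];cv2.imwrite('pics/s13z.png',cv2.resize(a,None,fx=3,fy=3,interpolation=2)[...,::-1])"
```

```text
clock: 13.5
eef_pos: [0.6242, 0.0142, 0.2935]
orientation: [3.135, 0.002, 1.531]
force: [10.3, 1.3, -2.2]
gripper_width: 0.0319
13.5 [0.6242 0.0142 0.2935] [1.7961e+02 1.0000e-01 8.7710e+01] F [10.3  1.3 -2.2] w 0.0319
```

View pics/s13z.png

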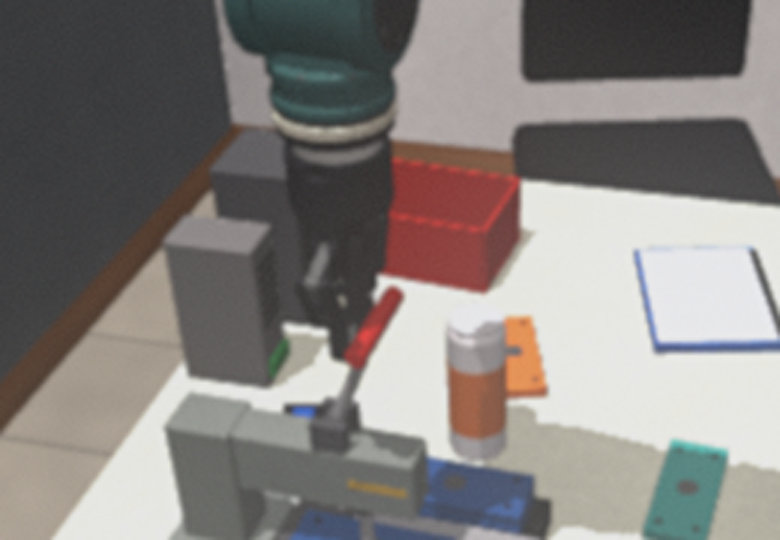

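```bash
python3 -m handwheel '0 -0.004 0 0 0 0 160; 0 -0.008 0 0 0 0 160; 0 -0.008 0 0 0 0 160'; python3 -m handwheel '0 -0.002 0 0 0 0 160; 0 -0.002 0 0 0 0 160';python3 -m handwheel '0 -0.002 0 0 0 0 160; 0 -0.002 0 0 0 0 160'
```

```text
clock: 13.85
eef_pos: [0.6169, 0.0145, 0.293]
orientation: [3.135, 0.002, 1.531]
force: [13.5, 1.9, -7.4]
gripper_width: 0.032
clock: 14.05
eef_pos: [0.6152, 0.0146, 0.293]
orientation: [3.135, 0.002, 1.531]
force: [14.1, 1.5, -7.8]
gripper_width: 0.0319
clock: 14.25
eef_pos: [0.6133, 0.0146, 0.2929]
orientation: [3.135, 0.001, 1.531]
force: [14.4, 3.0, -9.0]
gripper_width: 0.0319
```

```bash
python3 -m handwheel '0 -0.002 0 0 0 0 160; 0 -0.002 0 0 0 0 160'; python3 -m handwheel '0 -0.002 0 0 0 0 160; 0 -0.002 0 0 0 0 160'
```

```text
clock: 14.45
eef_pos: [0.6124, 0.0147, 0.2928]
orientation: [3.133, 0.001, 1.531]
force: [22.0, 1.8, -13.8]
gripper_width: 0.032
clock: 14.65
eef_pos: [0.6119, 0.0147, 0.2928]
orientation: [3.13, 0.001, 1.531]
force: [34.4, 2.3, -17.8]
gripper_width: 0.0318
```

The force jumped to 34 N with no further travel at x 0.612 (0.6125 predicted), so the lever is at its stop. I'll look, then let it return by following it back.

```bash
python3 -c "
from h import *
s=snap('side')
a=s['color'][80:260,160:420];cv2.imwrite('pics/s14z.png',cv2.resize(a,None,fx=3,fy=3,interpolation=2)[...,::-1])"
python3 -m handwheel '0 0.01 0 0 0 0 160; 0 0.025 0 0 0 0 160; 0 0.04 0 0 0 0 160; 0 0.055 0 0 0 0 160; 0 0.07 0 0 0 0 160; 0 0.085 0 0 0 0 160; 0 0.1 0 0 0 0 160; 0 0.108 0 0 0 0 160; 0 0.108 0 0 0 0 160'; python3 -c "
from h import *
st()
s=snap('side')
a=s['color'][80:260,160:420];cv2.imwrite('pics/s15z.png',cv2.resize(a,None,fx=3,fy=3,interpolation=2)[...,::-1])"
```

```text
clock: 15.6
eef_pos: [0.7158, 0.0102, 0.2922]
orientation: [3.138, 0.002, 1.53]
force: [0.5, -0.2, 0.1]
gripper_width: 0.0315
15.6 [0.7158 0.0102 0.2922] [1.7982e+02 1.3000e-01 8.7690e+01] F [ 0.5 -0.2  0.1] w 0.0315
```

View pics/s14z.png

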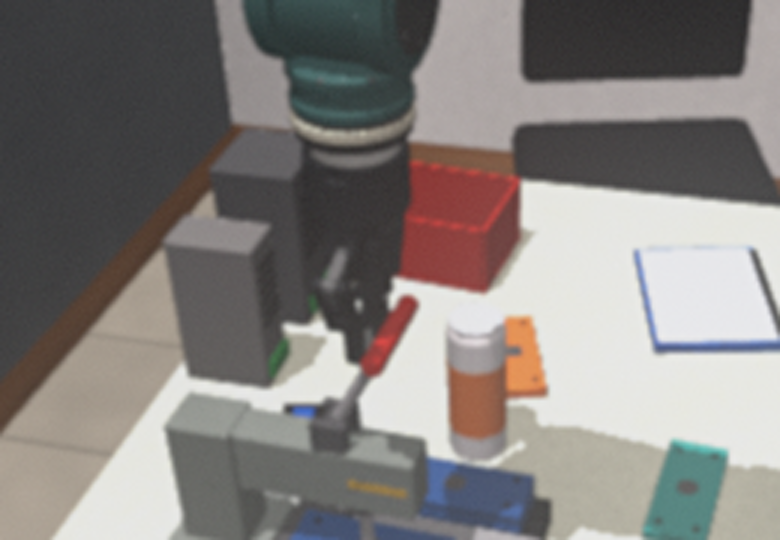

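View pics/s15z.png

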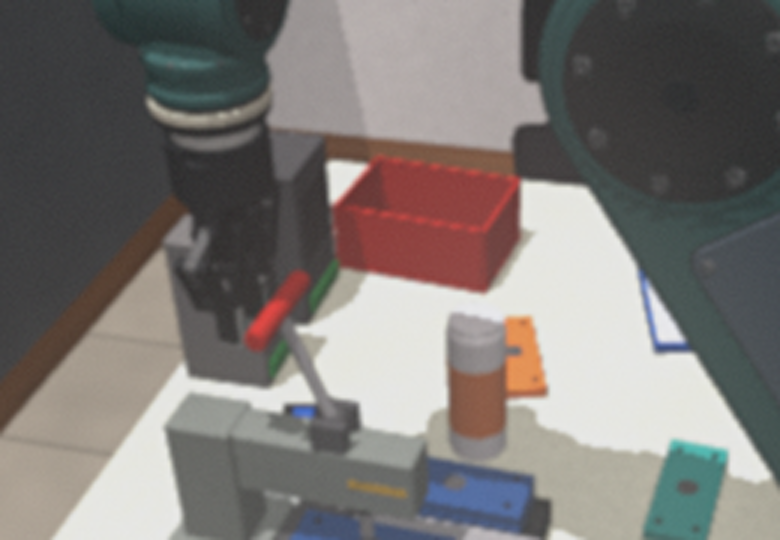

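The first picture shows the bar at (390,335), pulled to the front. The second shows it back at rest at (278,310), the same as before, with zero force. Now I'll retract over the bar and do the final check.

```bash
python3 -m handwheel '0 0 -0.03 0 0 0 160; 0 0 -0.06 0 0 0 160; 0 0 -0.08 0 0 0 160; 0 0 -0.08 0 0 0 160; 0 -0.04 -0.085 0 0 0 160; 0 -0.09 -0.1 0 0 0 160; 0 -0.14 -0.11 0 0 0 160; 0 -0.19 -0.12 0 0 0 160; 0 -0.24 -0.12 0 0 0 160; 0 -0.29 -0.12 0 0 0 160'
python3 -m handwheel '0.04 -0.03 0 0 0 0 160; 0.09 -0.06 0 0 0 0 160; 0.13 -0.06 0 0 0 0 160; 0.18 -0.06 0 0 0 0 160; 0.22 -0.06 0 0 0 0 160; 0.26 -0.06 0 0 0 0 160; 0.26 -0.06 0 0 0 0 160; 0.26 -0.06 0 0 0 0 160'
python3 - <<'E'
from h import *
st()
s=snap('side');a=s['color'][130:340,190:390];cv2.imwrite('pics/s16.png',cv2.resize(a,None,fx=2.85,fy=2.85,interpolation=2)[...,::-1])
f=lambda x,y,h:px_plane(s,190+(x+.5)/2.85-.5,130+(y+.5)/2.85-.5,h).round(4)
s=snap('top');a=s['color'][105:290,170:390];cv2.imwrite('pics/t16.png',cv2.resize(a,None,fx=3.2,fy=3.2,interpolation=2)[...,::-1])
E
```

```text
clock: 16.65
eef_pos: [0.453, 0.0214, 0.4101]
orientation: [3.139, 0.002, 1.531]
force: [0.1, -0.4, 0.1]
gripper_width: 0.0317
clock: 17.45
eef_pos: [0.4057, 0.2836, 0.4092]
orientation: [3.14, 0.003, 1.532]
force: [0.2, -0.6, 0.0]
gripper_width: 0.032
17.45 [0.4057 0.2836 0.4092] [1.7993e+02 1.5000e-01 8.7800e+01] F [ 0.2 -0.6  0. ] w 0.032
```

View pics/s16.png

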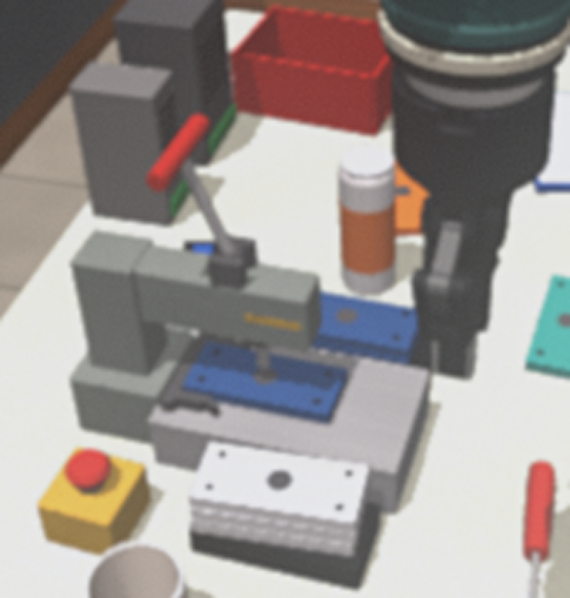

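View pics/t16.png

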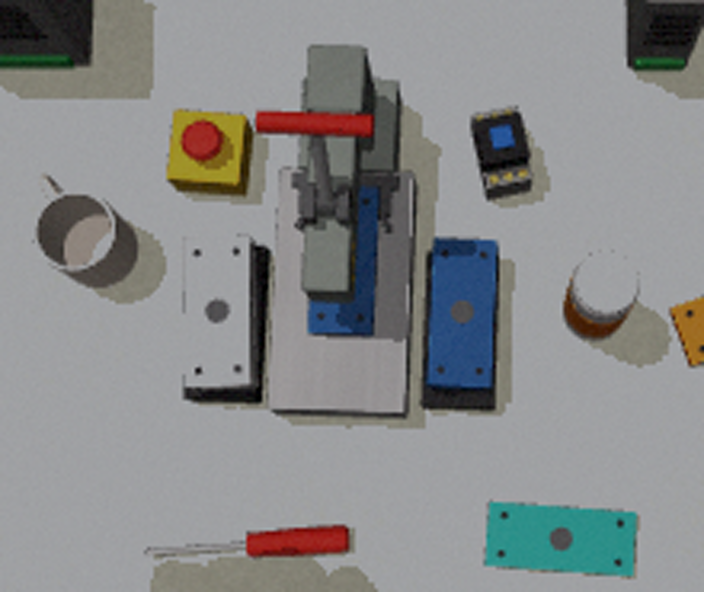

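```bash
python3 - <<'E'
from h import *
s=load('top');f=lambda x,y,h:px_plane(s,170+(x+.5)/3.2-.5,105+(y+.5)/3.2-.5,h)[:2].round(4)
print('plate front',f(309,331,.073),f(373,335,.073),'bed front',f(271,410,.058),f(404,415,.058))
W=cloud(s);b=np.zeros(W.shape[:2],bool);b[160:245,295:335]=1;P=W[b&(abs(W[...,2]-.059)<.006)];print('middle',cv2.minAreaRect((P[:,:2]*1000).astype(np.float32)))
E
```

```text
plate front [0.5576 0.042 ] [ 0.5539 -0.0168] bed front [0.4862 0.0774] [ 0.4815 -0.0451]
middle ((596.9352416992188, -87.92631530761719), (223.0841827392578, 94.28656005859375), 0.23259860277175903)
```

The plate front is about 71 mm behind the bed front (70 expected) and parallel to it. The lever is at rest and everything else looks unmoved.

```bash
python3 -c "
from workcell import job
print(job.finish_job())"
```

```text
the job is handed in; nothing more can be done
None
```

The job is handed in at about 17.5 s of the 61 s allowed. The top blue plate is home in the press, and the lever was pulled to its stop and is back at rest.

**Slide:** I gripped the top plate near its front end and slid it sideways onto the bed. I lowered it 2 mm onto the bed and let go. At the end of the slide the gripper was carrying it about 2 mm clear of the bed, at its original height; it was never raised above that.

**Push home:** I pushed it between the guides with the tool leaned 22° until it stopped moving at about 19 N.

**Lever:** I hooked the bar from behind. The force rose to about 34 N with no further travel, which I took as the stop. I followed the bar back and retracted.

**Last checks:**
- **Plate:** its front edge is about 71–72 mm behind the bed front, where 70 mm was expected. It is parallel to the bed within about 1–2°.
- **Lever:** the bar is back in its starting position.
- **Other objects:** the other plates, can, mug, contactor, e-stop, screwdriver and look-alikes look unmoved. The manual was not in the last close-ups, and the arm stayed well clear of it.
- **Robot:** it is clear of everything.

**Not clean:**
- My last fit of the middle blue plate's position took in other surfaces and was unusable. I judged that plate by eye only.
- While pushing, the fingertips briefly rubbed the bed at about 8 N, so I raised them.

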